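# Load the block press and start it

### The job

Without picking anything up, use your closed fingers to push the wooden block along the tray until it sits fully home against the end stop under the press frame. Then, on the control console, work these in order: press the raised end of the rocker switch down so that it flips over, press the square key fully down so that it stays down, and last press the small round button fully down and let it go. Do not press the big mushroom-headed button, and leave the spare block, the mallet and the roll alone.

Things in the scene. Friction and masses are not known exactly. Their poses are not given: they have to be found in the camera images.
- jig: Fixed steel jig: tray 260 x 90 mm, floor 20 mm above the bench; the block slides between two low rails (tops 30 mm above the bench, 43 mm apart). Origin: centre of the tray's underside. x runs along the channel, away from the robot, to the end stop, whose face is at x = +110 mm; z up. A press frame 115 mm high, 100 mm wide stands over x = 76 to 125 mm; the rest is open above.
- block_centre (a point): Centre of the loose pale wooden block in the jig's channel: 140 mm long (its x, along the jig's x), 40 wide, 30 high, about 110 g, on the tray floor, top 50 mm above the bench. It starts 50 to 90 mm short of the stop; home against the stop its centre is at x = +40 mm, z = 35 mm in the jig's frame.
- console: Fixed console, a grey box 130 x 260 x 50 mm with an aluminium top. Origin: centre of its underside on the bench; x away from the robot, z up. Four grey controls on black bases stand in a row along its y, 60 mm apart, in an order that changes: rocker switch, square key, small round button, mushroom button.
- rocker_raised (a point): Point on the top face of the rocker switch's raised end, 24 mm from the pivot: press here, straight down. The paddle is 70 mm long (along the console's x), 28 mm wide; the end away from the robot is raised at the start. The point moves with the paddle and ends about 8 mm lower when flipped.
- rocker (a joint): Rocker angle in rad: 0 = off (far end raised), 0.36 = fully flipped over (far end down, stop). It stays where it is left; needs 2 to 4 N at the raised end.
- key_top (a point): Centre of the top of the square key, 30 x 30 mm, standing 13 mm above its 44 mm square base; moves with the key. Its x axis is along the console's x.
- key (a joint): Travel of the square key in m: 0 = up, 0.008 = fully down (stop). It stays where it is left; takes about 4 N to move.
- start_top (a point): Centre of the top of the small round button, 28 mm across, on a round base 44 mm across; its top stands 10 mm above the base; moves with the button.
- start (a joint): Travel of the small round button in m: 0 = up, 0.006 = fully down (stop). Springs back when released; about 5 N to press fully.
- stop_top (a point): Centre of the top of the mushroom-headed button, 42 mm across, top about 35 mm above the console top. Not to be pressed.
- stop (a joint): Travel of the mushroom button in m: 0 = up, 0.006 = fully down. Springs back; must stay up.
- spare_centre (a point): Centre of a loose spare wooden block, 140 x 40 x 30 mm, lying on the bench on the robot's side of the work. Leave alone.
- mallet: Loose wooden mallet lying to one side (+y): head 60 x 110 x 50 mm high, handle 215 mm long, 26 mm wide. Origin: centre of the underside of its head; the handle runs along its -x axis, away from the robot. Leave alone.
- tape: Loose cardboard roll (ring), 90 mm across, 40 mm high, lying flat to one side (-y). Origin: centre of its underside. Leave alone.
Mind the look-alikes: they are no part of the job. What is shaped like the part that bears block_centre but black, blue or green is not meant.

How it is judged:
By the outcome, as a careful person would: the job done as asked, in the order asked, and still so for the second after the job is handed in, with the robot touching nothing.
It also fails if it takes over 64 s, if anything falls off the work surface, if the arm or the gripper's body presses on something with over 40 N, if the wrist force passes 120 N, or if a joint passes its speed limit or range.

### The arm

A 6-joint arm with a two-finger parallel gripper is mounted at the origin on the work surface. World frame = base frame: x ahead of the robot, y to its left, z up, the work surface at z = 0. Lengths are in m, angles in degrees, forces in N, time in s.
With the tool pointing down it reaches from about 0.325 to 0.85 m from the base axis. Payload 15.5 kg.
Tool frame: the origin (TCP) lies midway between the tips of the shut fingers; the grasp point (between the pads) lies 19 mm behind it; z points along the fingers, y is the line along which they close (so a half turn about z gives the same grasp; the last joint's range is limited). The gripper opens to 91 mm and grips with 3 to 60 N. Pads are 32 mm wide; open, the fingers measure 118 mm over their backs; the gripper's body (76 mm by 178 mm) begins 60 mm behind the grasp point.
Start: joints at [-77.951, 28.281, 77.091, -0, 74.628, -5.472], TCP at [0.188, -0.596, 0.214] pointing down, gripper open.
Joint ranges: [-166.48, 166.48], [-47.26, 123.95], [12.59, 153.08], [-70.14, 250.14], [6.76, 159.57], [-176.63, 176.63]. Speed limits (degrees/s): [108.29, 108.29, 147.25, 172.46, 172.46, 172.46].

### API

Orientations are given as a 3x3 rotation matrix whose columns are the frame's x, y, z axes.
In Python, from bench import ctrl gives the robot as it stands. The module is installed in compiled form; this text tells all that it offers. Calls block until the motion is done:
- ctrl.goto(position, orientation): joint-space move of the TCP to a pose.
- ctrl.move_l(position, vel=0.15, ori=None, contact_N=None): straight line of the TCP; ori=None keeps the orientation; vel is the mean speed in m/s. With contact_N (N) it stops when the force on the tool has changed by that much, and returns True; else False.
- ctrl.movej(angles): joint-space move.
- ctrl.command_gripper(opening): opening from 0.0 (shut) to 1.0 (fully open); the grip force is fixed at half the most; returns when the fingers have stopped.
- ctrl.sleep(seconds).
- ctrl.ik(position, orientation): joint angles nearest the present ones, or None.
- ctrl.read_camera(name): name is "scene" or "top" or "wrist"; returns the picture (480x640x3 uint8, blue, green, red); there is no depth.
- ctrl.camera_params(name): a dict with "fx", "fy", "cx", "cy" (pixels), "D" ([k1, k2, p1, p2, k3] as OpenCV has them; the pictures are not rectified), "pose" (4x4, takes a point from camera to world coordinates); the wrist camera has in their place "T_tool_cam" (4x4, takes a point from camera to tool coordinates, whose origin is the TCP and whose axes are the flange's). Camera axes: x right, y up, looking along -z (the intrinsics and any distortion apply to the point x, -y, -z); pixel columns grow to the right and rows downward; lengths in m; the calibration is good to about 2 mm. A picture is of the moment at which its call begins: read the wrist's pose just before it. camera_params takes no time and is no camera call.
A pose or a line that the arm cannot do raises ctrl.MotionError and nothing moves.
- ctrl.sign_off(): hands the job in; it is judged then, once.
Readings, each from a call of its own:
- ctrl.current_t(): time.
- ctrl.current_q(): joint angles.
- ctrl.current_dq(): joint speeds.
- ctrl.current_effort(): joint torques, N m.
- ctrl.current_tool_pos(): TCP position.
- ctrl.current_eef_rot(): TCP orientation.
- ctrl.current_contact_force(): force on the tool from outside, world axes, zero at the start.
- ctrl.current_wrist_torque(): the same for the moment, N m.
- ctrl.current_grip_width(): opening from 0.0 (shut) to 1.0 (fully open).
- ctrl.current_grasp_force(): force on a finger pad.
Only numpy, scipy, OpenCV 4.12 (cv2) and the standard library are available. Lean on these libraries where they do the work, as an engineer would, in place of code of your own. Each camera call takes 0.05 s, during which the arm holds its last target. There are 200 camera calls.

## Working session

There is one attempt and no reset: what is moved stays moved. The work goes in short steps, each a Python script; the robot and the scene stay as the last script left them, time stands still between calls to the robot, and variables do not carry over. Pictures are saved under pics/ and viewed, at most 10 in all, crops included, and the job is handed in when it is done.

```bash
mkdir -p pics
cat > h.py <<'E'
import numpy as np, cv2
from bench import ctrl
def pose(name):
    p=ctrl.camera_params(name)
    if 'pose' in p: return p,np.array(p['pose'])
    T=np.eye(4);T[:3,:3]=ctrl.current_eef_rot();T[:3,3]=ctrl.current_tool_pos()
    return p,T@np.array(p['T_tool_cam'])
def K(p): return np.array([[p['fx'],0,p['cx']],[0,p['fy'],p['cy']],[0,0,1.]])
def pix2w(p,T,uv,z):
    n=cv2.undistortPoints(np.array([[uv]],float),K(p),np.array(p['D'],float))[0,0]
    d=T[:3,:3]@np.array([n[0],-n[1],-1.]);o=T[:3,3]
    return o+d*(z-o[2])/d[2]
def w2pix(p,T,X):
    c=np.linalg.inv(T)@np.append(X,1.);c=np.array([c[0],-c[1],-c[2]])
    return cv2.projectPoints(c[None],np.zeros(3),np.zeros(3),K(p),np.array(p['D'],float))[0][0,0]
E
python3 - <<'E'
from h import *
for n in ['scene','top']:
    cv2.imwrite(f'pics/{n}0.png',ctrl.read_camera(n)); p,T=pose(n); print(n,p['fx'],T.round(3).tolist())
E
```

```text
scene 551.7946248745878 [[0.326, -0.622, 0.712, 1.622], [0.945, 0.213, -0.247, -0.375], [0.002, 0.753, 0.658, 1.104], [0.0, 0.0, 0.0, 1.0]]
top 468.4410079060076 [[-0.02, 1.0, -0.024, 0.495], [-1.0, -0.02, -0.013, -0.0], [-0.013, 0.024, 1.0, 1.076], [0.0, 0.0, 0.0, 1.0]]
```

View pics/scene0.png

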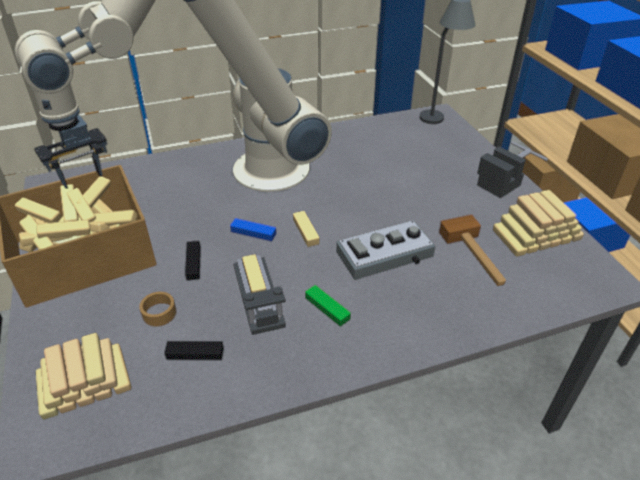

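View pics/top0.png

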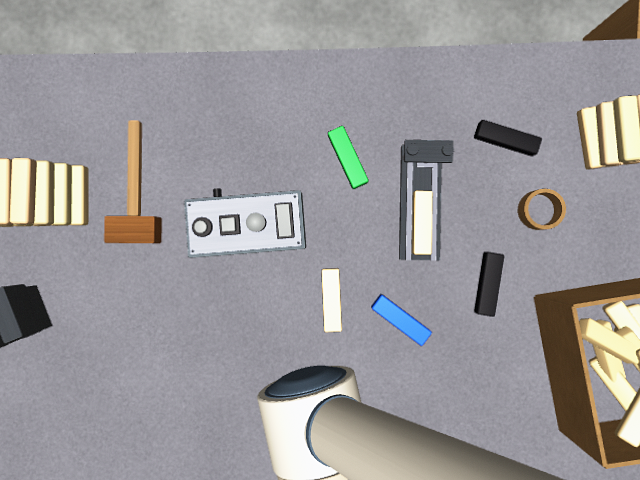

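The block candidates in the top view are the pale block in the jig (422,223), the pale spare on the bench (332,300), green (348,157), blue (402,320), black (508,137) and (489,284), plus the stacks and the box. By the description it is the pale one in the jig at (422,223). I'll check that and the controls in enlarged crops.

Run:
```python
import cv2,numpy as np
t=cv2.imread('pics/top0.png');s=cv2.imread('pics/scene0.png')
f=lambda im,x,y,w,h,k:cv2.resize(im[y:y+h,x:x+w],None,fx=k,fy=k,interpolation=cv2.INTER_CUBIC)
a=f(t,180,182,130,80,6)  # 780x480
cv2.imwrite('pics/c1.png',a)
b=f(t,390,130,75,140,4) ; c=f(s,330,215,110,70,4); d=np.zeros((560,800,3),np.uint8)
d[:560,:300]=b; d[:280,320:760]=c; d[285:285+272,320:320+240]=f(s,225,245,60,68+0,4)[:272,:240]
cv2.imwrite('pics/c2.png',d)
```

```text
(no output)
```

View pics/c1.png

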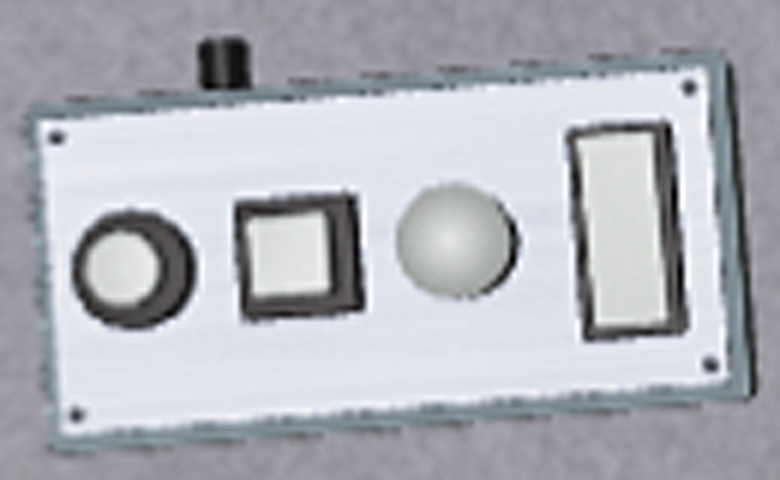

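View pics/c2.png

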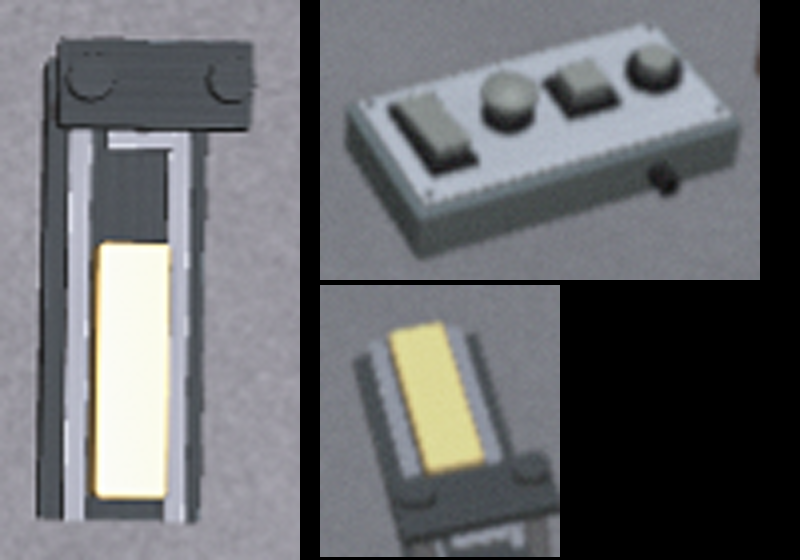

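Crop c2 confirms the pale block in the jig's channel. Crop c1 shows, from left (+y) to right: round button (122,268), key (290,255), mushroom (457,240), rocker (620,230).

Run:
```python
from h import *
p,T=pose('top')
def P(c,k,x,y,z): return pix2w(p,T,((c[0]+.5)/k-.5+x,(c[1]+.5)/k-.5+y),z)
C=lambda c,z:P(c,6,180,182,z); J=lambda c,z:P(c,4,390,130,z)
s=[C(c,.05) for c in [(56,138),(689,88),(711,364),(77,414)]]
o=np.mean(s,0);y=(s[0]+s[3]-s[1]-s[2]);y/=np.linalg.norm(y)
print('console',o.round(4),'ydir',y.round(4),'yaw',np.degrees(np.arctan2(-y[0],y[1])),'span',np.linalg.norm(s[0]-s[1]),np.linalg.norm(s[0]-s[3]))
for n,c,z in [('start',(122,268),.075),('key',(290,255),.075),('mush',(457,240),.085),('rock',(620,230),.07),('startbase',(134,268),.06),('keybase',(301,257),.06),('rockbase',(628,230),.06)]:
    w=C(c,z)-o; x=np.array([y[1],-y[0],0]); print(n,(w+o).round(4),'local',(w@x).round(4),(w@y).round(4))
b=[J(c,.05) for c in [(98,242),(170,243),(166,498),(93,498)]]
print('block',np.mean(b,0).round(4),'len',np.linalg.norm(b[0]-b[3]),'w',np.linalg.norm(b[0]-b[1]))
d=(b[0]+b[1]-b[2]-b[3]);print('blk yaw',np.degrees(np.arctan2(d[1],d[0])))
r=[J(c,.03) for c in [(68,130),(64,521),(93,130),(84,521),(188,130),(184,521),(169,150),(166,521)]]
for i in range(0,8,2):
    d=r[i]-r[i+1];print('rail',r[i].round(4),r[i+1].round(4),np.degrees(np.arctan2(d[1],d[0])))
for c in [(60,40),(252,40),(254,130),(60,130)]: print('frame',J(c,.115).round(4))
```

```text
console [0.5462 0.197  0.05  ] ydir [-0.0584  0.9983  0.    ] yaw 3.3459171186907843 span 0.23239756897240516 0.10130583051135342
start [0.5408 0.2855 0.075 ] local -0.0003 0.0887
key [0.5442 0.2256 0.075 ] local -0.0004 0.0287
mush [0.5478 0.1642 0.085 ] local -0.0004 -0.0328
rock [0.551  0.1082 0.07  ] local -0.0004 -0.0889
startbase [0.5414 0.2855 0.06  ] local 0.0003 0.0886
keybase [0.5441 0.225  0.06  ] local -0.0005 0.0281
rockbase [0.5515 0.1064 0.06  ] local -0.0001 -0.0908
block [ 0.5409 -0.1948  0.05  ] len 0.1399094337584549 w 0.03913225459464878
blk yaw -2.411998832568406
rail [ 0.6766 -0.1665  0.03  ] [ 0.4586 -0.1591  0.03  ] -1.9320740038040956
rail [ 0.6762 -0.1803  0.03  ] [ 0.4584 -0.1702  0.03  ] -2.674170122147296
rail [ 0.6749 -0.233   0.03  ] [ 0.4574 -0.2254  0.03  ] -2.006164433072163
rail [ 0.664  -0.2222  0.03  ] [ 0.4576 -0.2155  0.03  ] -1.877489129190698
frame [ 0.7081 -0.1499  0.115 ]
frame [ 0.7056 -0.2477  0.115 ]
frame [ 0.6594 -0.2476  0.115 ]
frame [ 0.6619 -0.1489  0.115 ]
```

```bash
cat >> h.py <<'E'
def R(yaw):
    a=np.radians(yaw);c,s=np.cos(a),np.sin(a)
    return np.array([[c,s,0],[s,-c,0],[0,0,-1.]])
E
python3 - <<'E'
from h import *
print(np.array(ctrl.current_eef_rot()).round(2).tolist(),ctrl.current_t())
line=lambda x,z:[x,-.1926-.0365*(x-.458),z]
ctrl.command_gripper(0.0)
r=R(-2.1)
a=ctrl.ik(line(.435,.15),r); b=ctrl.ik(line(.435,.15),-r@np.diag([1,1,-1]))
print(a,b)
ctrl.goto(line(.435,.12),r); print(ctrl.current_t(),ctrl.current_q())
ctrl.move_l(line(.435,.034),vel=.15)
print(ctrl.move_l(line(.458,.034),vel=.05,contact_N=10),ctrl.current_tool_pos())
print(ctrl.move_l(line(.562,.034),vel=.05,contact_N=12),ctrl.current_tool_pos(),ctrl.current_contact_force(),ctrl.current_t())
cv2.imwrite('pics/s1.png',cv2.resize(ctrl.read_camera('scene')[210:340,200:360],None,fx=4,fy=4,interpolation=2))
E
```

```text
[[0.95, 0.3, -0.0], [0.3, -0.95, 0.0], [0.0, -0.0, -1.0]] 0.1
[-3.09914072e+01  2.12134294e+01  1.02245889e+02 -2.54444375e-14
  5.65406817e+01  6.11085928e+01] [-3.09914072e+01  2.12134294e+01  1.02245889e+02 -2.54444375e-14
  5.65406817e+01 -1.18891407e+02]
3.225 [-3.10545752e+01  2.38746841e+01  1.04112326e+02 -7.44725309e-03
  5.19767372e+01  6.10737006e+01]
False [ 0.45799773 -0.19246611  0.03396661]
True [ 0.54087537 -0.19527132  0.03350658] [ 0.95980791 -0.18442984 -0.33539012] 6.0583
```

View pics/s1.png

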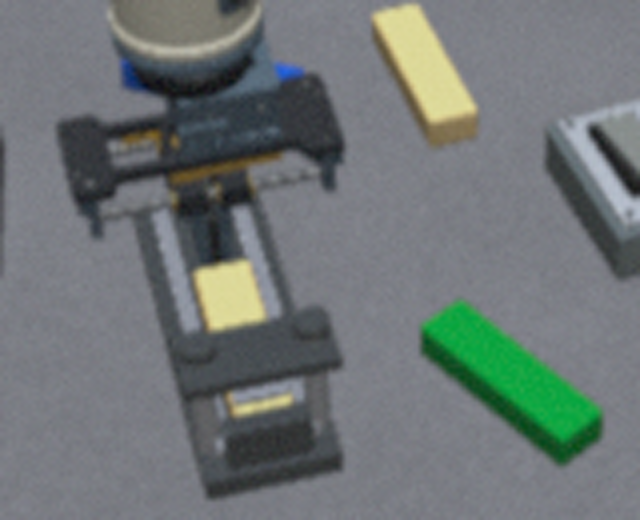

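The block is through the frame and looks nearly at the stop, and the TCP stopped where predicted (0.541 against 0.542). I'll push again slowly to seat it, then go to the rocker.

```bash
cat >> h.py <<'E'
yc=3.35;cx=np.array([np.cos(np.radians(yc)),np.sin(np.radians(yc))]);cy=np.array([-cx[1],cx[0]]);co=np.array([.5462,.197])
con=lambda x,y,z:np.append(co+x*cx+y*cy,z)
def press(x,y,z0,deep,N=15):
    ctrl.goto(con(x,y,z0),R(yc))
    f=ctrl.move_l(con(x,y,z0-.035),vel=.03,contact_N=1.5); za=ctrl.current_tool_pos()[2]
    print('touch',f,za,ctrl.current_contact_force().round(2),flush=True)
    if not f: return
    f=ctrl.move_l(con(x,y,za-deep),vel=.015,contact_N=N)
    print('press',f,ctrl.current_tool_pos()[2],ctrl.current_contact_force().round(2),ctrl.current_t(),flush=True)
E
python3 - <<'E'
from h import *
line=lambda x,z:[x,-.1926-.0365*(x-.458),z]
print(ctrl.move_l(line(.556,.034),vel=.015,contact_N=20),ctrl.current_tool_pos(),ctrl.current_contact_force())
ctrl.sleep(.2);print(ctrl.current_tool_pos(),ctrl.current_contact_force(),ctrl.current_t())
ctrl.move_l(line(.51,.034),vel=.1); ctrl.move_l(line(.51,.13),vel=.2)
cv2.imwrite('pics/t2.png',ctrl.read_camera('top'))
press(.030,-.0895,.100,.016); ctrl.sleep(.2)
print(ctrl.current_tool_pos(),ctrl.current_contact_force())
cv2.imwrite('pics/s2.png',cv2.resize(ctrl.read_camera('scene')[200:330,210:450],None,fx=3,fy=3,interpolation=2))
E
```

```text
True [ 0.54081082 -0.19503285  0.03313962] [-0.86630188 -0.76804582 -0.05858655]
[ 0.54065747 -0.1949722   0.03293818] [-0.2462995  -1.10342667 -0.2190608 ] 6.7167
touch True 0.07352303306558321 [-0.72 -1.05  0.17]
press True 0.06729924058380875 [-2.21 -0.75 13.76] 10.5
[0.58201463 0.10943238 0.06733792] [-1.53576799  0.76723729 11.66807922]
```

View pics/s2.png

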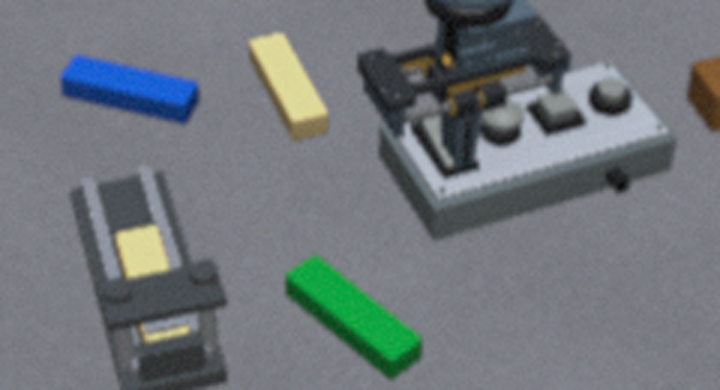

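Run:
```python
from h import *
f=ctrl.move_l(con(.030,-.0895,.0635),vel=.015,contact_N=12);print(f,ctrl.current_tool_pos(),ctrl.current_contact_force())
ctrl.move_l(con(.030,-.0895,.105),vel=.15)
ctrl.goto(con(-.05,.03,.25),R(yc))
print(ctrl.current_t())
cv2.imwrite('pics/w3.png',ctrl.read_camera('wrist'))
f=lambda im,x,y,w,h,k:cv2.resize(im[y:y+h,x:x+w],None,fx=k,fy=k,interpolation=2)
s=ctrl.read_camera('scene');t=cv2.imread('pics/t2.png')
d=np.zeros((600,800,3),np.uint8);d[:420,:440]=f(s,330,215,110,105,4);d[:560,460:760]=f(t,390,130,75,140,4)
cv2.imwrite('pics/d3.png',d)
```

```text
True [0.58203058 0.10946025 0.06713774] [-4.09354913 -0.28261064 17.89987601]
12.2
```

View pics/d3.png

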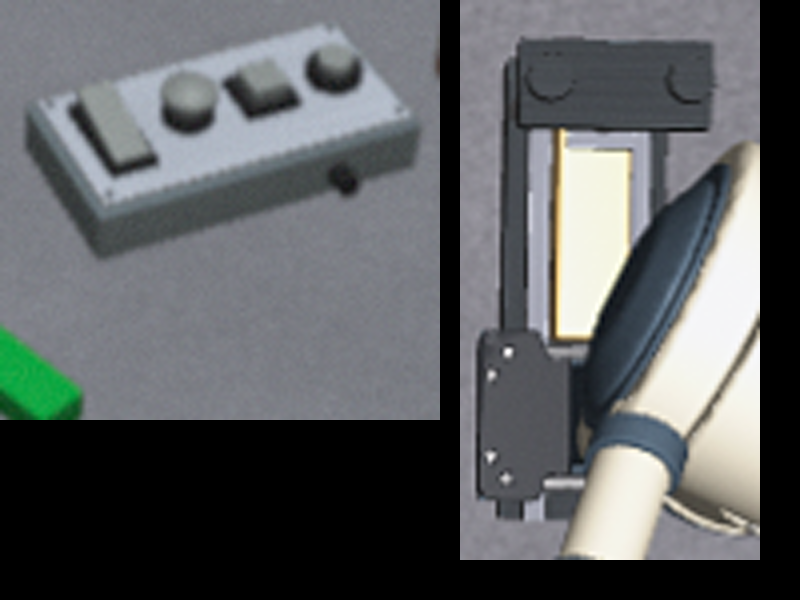

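View pics/w3.png

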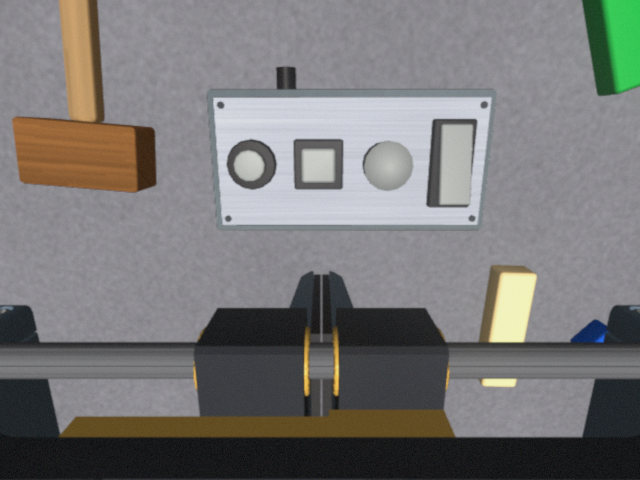

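The scene crop shows the block under the frame and the rocker's far end now lowered, around crop (136,160). The wrist view shows the controls in the expected order. The rocker's stop height (0.0671) doesn't prove a full flip, so I'll press once further out. That both checks it and completes it.

Run:
```python
from h import *
p,T=pose('scene')
ctrl.goto(con(.040,-.0895,.088),R(yc)); ctrl.sleep(.2)
f=ctrl.move_l(con(.040,-.0895,.060),vel=.02,contact_N=15)
print(f,ctrl.current_tool_pos(),ctrl.current_contact_force(),ctrl.current_t())
ctrl.move_l(con(.040,-.0895,.105),vel=.15)
ctrl.goto(con(-.05,.03,.25),R(yc)); print(ctrl.current_t())
s=ctrl.read_camera('scene');a=cv2.imread('pics/scene0.png')
f=lambda im:cv2.resize(im[225:270,338:383],None,fx=8,fy=8,interpolation=2)
A,B=f(a),f(s)
# predicted paddle outline: pivot z .067, theta full
for im,c in((A,1),(B,-1)):
    for lx in(-35,35):
        q=[w2pix(p,T,con(lx*.984e-3,-.0895+e*.014,.067+c*lx*.179e-3)) for e in(-1,1)]
        for u in q: cv2.drawMarker(im,tuple(int(round((u[k]-o+.5)*8)) for k,o in((0,338),(1,225))),(0,0,255),0,8,1)
cv2.imwrite('pics/r4.png',np.hstack([A,B]))
```

```text
True [0.59140303 0.11000387 0.06552573] [-1.93951602 -0.18440579 14.55983595] 14.4333
15.6917
```

View pics/r4.png

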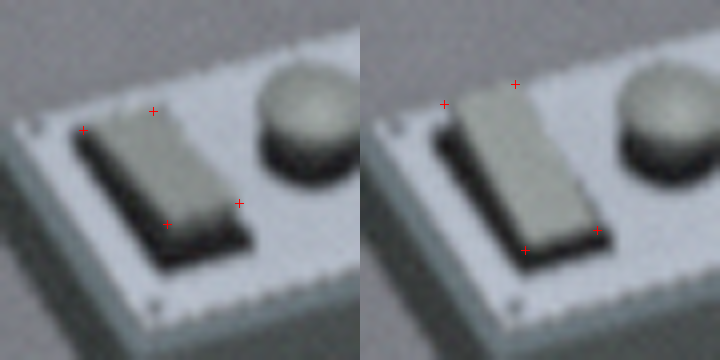

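The second press stopped 1.6 mm lower at 9.6 mm further out, a slope of about 0.17. That matches full flip, and the overlay agrees. Next the key, then the round button.

Run:
```python
from h import *
for n,y,d in (('key',.0287,.011),('start',.0887,.009)):
    ctrl.goto(con(0,y,.095),R(yc)); ctrl.sleep(.2)
    f=ctrl.move_l(con(0,y,.062),vel=.02,contact_N=2.5); za=ctrl.current_tool_pos()[2]
    print(n,f,za,ctrl.current_contact_force().round(1))
    f=ctrl.move_l(con(0,y,za-d-.003),vel=.015,contact_N=18)
    print(f,za-ctrl.current_tool_pos()[2],ctrl.current_contact_force().round(1))
    f=ctrl.move_l(con(0,y,za-d-.005),vel=.015,contact_N=8)
    print(f,za-ctrl.current_tool_pos()[2],ctrl.current_contact_force().round(1))
    ctrl.move_l(con(0,y,.105),vel=.1)
    print(ctrl.current_t())
ctrl.goto(con(-.05,.03,.25),R(yc)); ctrl.sleep(.3)
s=ctrl.read_camera('scene');w=ctrl.read_camera('wrist')
f=lambda im,x,y,w,h,k:cv2.resize(im[y:y+h,x:x+w],None,fx=k,fy=k,interpolation=2)
d=np.zeros((600,800,3),np.uint8);d[:300,:800]=f(s,230,215,200,75,4);d[300:600,:600]=f(w,200,60,300,150,2);d[300:600,600:]=f(s,225,245,50,75,4)
cv2.imwrite('pics/e5.png',d)
```

```text
key True 0.07187727452946313 [ 0.3 -0.1 -0. ]
True 0.006893699311404794 [-4.4 -1.2 13.7]
True 0.006838786388644685 [-2.  -1.4 10.2]
19.0667
start True 0.06893865511720626 [ 1.5 -0.5  4.2]
True 0.0027939149199874697 [-2.5 -1.6 13.5]
True 0.0027202912463720336 [-1.9 -0.5 10.2]
21.9833
```

View pics/e5.png

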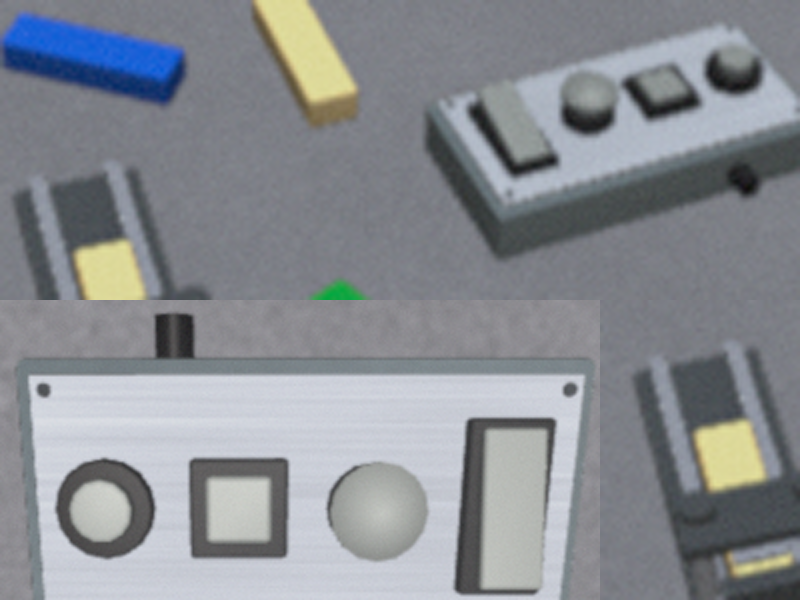

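The key is visibly down, the round button has sprung back up, the mushroom button is up, the rocker is flipped, and the block is in place under the frame. In the top crop (rows 498 to 338) it travelled about 87 mm, matching the 87 mm needed. Both presses held firm against their stops.

```bash
python3 -c "
from h import *
print(ctrl.current_t(),ctrl.sign_off())"
```

```text
the job is handed in; nothing more can be done
23.0833 None
```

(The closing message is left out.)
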